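# Cock the sprung bottle clamp, load the small bottle and trip it shut

### The arm

A 7-joint arm with a two-finger parallel gripper is mounted at the origin on the work surface. World frame = base frame: x ahead of the robot, y to its left, z up, the work surface at z = 0. Lengths are in m, angles in degrees, forces in N, time in s.
With the tool pointing down it reaches from about 0.425 to 0.875 m from the base axis. Payload 4.7 kg.
Tool frame: the origin (TCP) lies midway between the tips of the shut fingers; the grasp point (between the pads) lies 19 mm behind it; z points along the fingers, x is the direction in which the jaws open and shut, and the axes are right-handed (so a half turn about z gives the same grasp; the last joint's range is limited). The gripper opens to 87 mm and grips with 3 to 60 N. Pads are 19 mm wide; open, the fingers measure 117 mm over their backs; the gripper's body (75 mm by 190 mm) begins 51 mm behind the grasp point.
Start: joints at [65.036, 18.392, -4.016, 83.108, 1.295, 78.541, -3.26], TCP at [0.283, -0.585, 0.184] pointing down, gripper open.
Joint ranges: [-163.93, 163.93], [-17.29, 119.83], [-79.2, 71.16], [3.27, 140.29], [-89.18, 269.18], [5.43, 117.66], [-154.24, 154.24]. Speed limits (degrees/s): [147.25, 147.25, 180, 180, 180, 180, 180].

### API

Orientations are given as [roll, pitch, yaw] about the fixed x, y, z axes, in that order (R = Rz(yaw) Ry(pitch) Rx(roll)).
In Python, from cell import telemetry, optics, env gives the robot as it stands.
- The arm moves only by the tool arm_command, never from a script. Its arguments are lists of equal length, an entry for each row: "translation": the shift along the tool's x, y, z in cm, a list of three; "twist": the turn about the tool's z in degrees. In form: {"translation": [[x, y, z], ...], "twist": [twist, ...]}. A call has 1 to 10 rows; each row shifts and turns the pose as measured when the row begins, along the tool's axes as they then stand; what a row does not reach is not made up. A row lasts 1/8 s, in which the tool goes at most 62.5 mm and 10.7 degrees, less where a joint would pass 70% of its speed; a pose out of reach is approached as far as the arm can. A call is refused whole if a number of a shift passes 6.25 or a number of a turn 10.7, either way. A call with a gripper value outside its range is refused whole. "grip" is the opening in per cent of the stroke, from 0 (shut) to 100 (fully open), set as the call begins (left out, the last holds). The fingers move at their own pace and stop on an object; "force" is the grip in N (left out, the last holds). Time passes only in rows, so rows that do not move let the fingers close. It gives the time, the measured TCP pose, the force and the opening at its end, in the units of the state.
- telemetry.get_obs(): the state, without advancing time (a new reading comes with each control period).
- optics.read_camera(name): name is "side" or "top"; returns a dict with "img" (420x560x3 uint8, blue, green, red), "fx", "fy", "cx", "cy" (pixels), "extrinsics" (4x4, takes a point from camera to world coordinates). Camera axes: x right, y up, looking along -z (the intrinsics and any distortion apply to the point x, -y, -z); pixel columns grow to the right and rows downward; lengths in m; the calibration is good to about 2 mm. A picture is of the moment at which its call begins. There is no depth.
- env.sign_off(): hands the job in, once; it reports no verdict.
The state is a dict: "time_s": time; "qpos": joint angles; "joint_velocities": joint speeds; "effort": joint torques, N m; "tool_pos": TCP position; "tool_rot": TCP orientation; "force": force on the tool from outside, world axes, zero at the start; "wrist_torque": the same for the moment, N m; "grip_width": finger opening in m.
Only numpy, scipy, OpenCV 4.12 (cv2) and the standard library are available. Lean on these libraries where they do the work, as an engineer would, in place of code of your own. Each camera call takes 0.05 s, during which the arm holds its last target. There are 200 camera calls.

### The job

Make the small glass bottle fast in the bottle clamp: swing the clamp's sprung arm back by its upright handle until it catches and stays back by itself, without forcing it against its stop; then stand the small bottle upright in the clamp's round nest and press the trigger button so that the arm snaps shut and holds the bottle against the two backrest posts. Leave the other things on the mat where they are, and finish with the gripper clear of everything.

Things in the scene. Friction and masses are not known exactly. Their poses are not given: they have to be found in the camera images.
- clamp: White plastic one-hand bottle clamp, fixed on the mat. Origin on the vertical pivot axis of its sprung arm, at the underside of its foot; z up. Foot 150 mm (x) by 250 mm (y) by 10 mm, middle at (5, -20) mm. Drum 104 mm across round the pivot, top at z = 44 mm. Nest centre at (21, -88) mm. Trigger button at (0, 77) mm, on a block 40 by 34 mm with its top at z = 42 mm.
- swing_arm (a joint): Angle q of the sprung arm, rad; 0 where its spring holds it when empty. A steel bar 12 mm thick, z = 50 to 62 mm, 145 mm long from the pivot, pointing along (-sin q, -cos q) in the clamp's frame: at 0 towards -y, across the nest; it grows clockwise seen from above, towards -x. Let go uncaught, it swings home in half a second. Shut on the small bottle it reads about 0.15.
- handle (a point): Centre of the top of the arm's upright round handle: a grey post 14 mm thick, 42 mm tall above the bar, 135 mm from the pivot, top 104 mm above the clamp's underside; it goes round with the arm. The spring pulls it back with about 1.7 N at 0 rad and 4 to 5 N at 1.1 rad.
- stop_pad: Rubber-faced stop, hidden in the drum. The sear catches at an arm angle between 0.93 and 1.27 rad, different each time and not visible; about 0.045 rad (6 mm at the handle) further the arm meets this stop and the force at the handle climbs by about 3 N per mm. More than 14 N at the handle on top of the spring's force (50 N at the pad) is too much. Caught, the arm stays at the catch angle.
- nest (a point): Centre of the nest's floor, 10 mm above the clamp's underside: where the axis of the clamped bottle stands. A low lip (inner diameter 66 mm, 7 mm high) rings it; on the clamp's +x side stand two steel backrest posts 12 mm thick, tops 66 mm above the underside, centres at (31, 16) and (25, -24) mm from the nest's centre. The shut arm presses the bottle against them.
- trigger_top (a point): Centre of the top of the round grey trigger button, 22 mm across, 54 mm above the clamp's underside, 12 mm above its housing. Pressing it straight down some 4 to 6 mm, with 3 to 8 N, trips the sear; it travels at most 8 mm.
- bottle_small: The small short clear-glass bottle, to be clamped, about 0.13 kg. Origin at the centre of its underside, z along its axis. Body 56 mm across up to 64 mm, shoulder to 74 mm, straight neck 36 mm across from 74 to 108 mm (its top).
- bottle_big1: A bigger clear-glass bottle, bystander: body 68 mm across, neck 42 mm, 135 mm tall; origin at the centre of its underside.
- bottle_big2: Another bigger bottle, the same as bottle_big1, bystander.
- funnel: White plastic funnel standing mouth down, bystander: 84 mm across, 80 mm tall; origin at the centre of its underside.
- teether: Lilac ring teether lying flat, bystander: 68 mm across, hole 40 mm, 12 mm thick; origin at the centre of its underside.

How it is judged:
By the outcome, as a careful person would: the job done as asked, in the order asked, and still so for the second after the job is handed in, with the robot touching nothing.
It also fails if it takes over 72 s, if anything falls off the work surface, if the arm or the gripper's body presses on something with over 40 N, if the wrist force passes 120 N, or if a joint passes its speed limit or range.

## Working session

There is one attempt and no reset: what is moved stays moved. The work goes in short steps, Python scripts to look and compute and a tool call to move; the robot and the scene stay as the last step left them, time stands still between calls to the robot, and variables do not carry over. Pictures are saved under pics/ and viewed, about 8 in all and at most 12, crops included, and the job is handed in when it is done.

Besides the shell and the picture viewer there is one more tool, called after "Call:" as a command line: name --pt "numbers of a row" for each row, then --argument value for the rest. arm_command: Moves the arm, as the interface text tells. Its arguments: {"type":"object","properties":{"translation":{"type":"array","items":{"type":"array","items":{"type":"number"}}},"twist":{"type":"array","items":{"type":"number"}},"grip":{"type":"number"},"force":{"type":"number"}},"required":["translation","twist"]}

```bash
ls; mkdir -p pics; python3 - <<'E'
from cell import telemetry, optics
import cv2
o=telemetry.get_obs(); print({k:o[k] for k in('time_s','tool_pos','tool_rot','force','grip_width')})
for n in('side','top'):
    c=optics.read_camera(n); cv2.imwrite(f'pics/{n}0.png',c['img']); print(n,{k:v for k,v in c.items() if k!='img'})
E
```

```text
pics
{'time_s': 0.0, 'tool_pos': array([ 0.28228382, -0.58481823,  0.18266477]), 'tool_rot': array([ 1.79994164e+02,  1.08347552e-01, -6.42271313e+01]), 'force': array([ 0.782434  , -0.55096622, -0.86650426]), 'grip_width': 0.08643201912420569}
side {'fx': 454.01684678011554, 'fy': 454.01684678011554, 'cx': 276.7697063164145, 'cy': 213.170464210568, 'extrinsics': array([[-0.8872876 ,  0.2872624 , -0.36083381,  0.03824592],
       [-0.46090637, -0.58095201,  0.67086518,  0.92543021],
       [-0.01691279,  0.76156095,  0.64787258,  0.95221074],
       [ 0.        ,  0.        ,  0.        ,  1.        ]])}
top {'fx': 476.3588505717948, 'fy': 476.3588505717948, 'cx': 272.1645309320923, 'cy': 209.79378010977757, 'extrinsics': array([[-0.01626712,  0.99188573, -0.12608758,  0.36052655],
       [-0.9998077 , -0.0175175 , -0.00881428,  0.005441  ],
       [-0.0109515 ,  0.12591995,  0.99197995,  1.41952629],
       [ 0.        ,  0.        ,  0.        ,  1.        ]])}
```

View pics/side0.png

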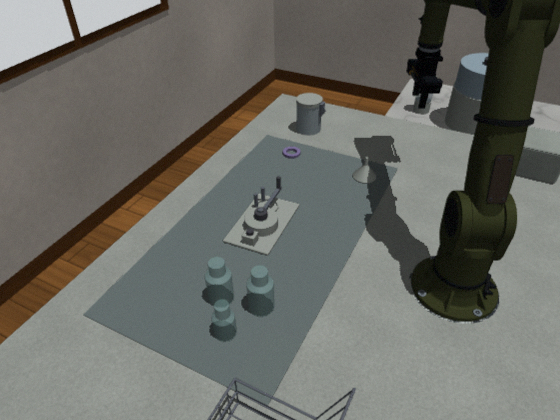

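View pics/top0.png

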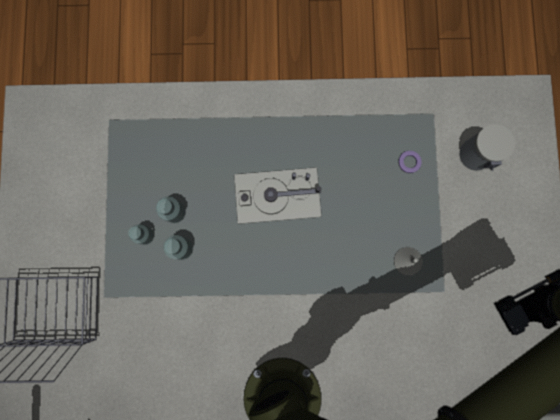

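The top view shows the clamp at about (277,195), with its arm pointing right, which is world −y. The small bottle is at (137,233), the big ones at (170,208) and (177,246), the teether at (410,162) and the funnel at (407,260). Next I'll zoom in and measure.

```bash
cat > h.py <<'E'
import numpy as np, cv2
from cell import telemetry, optics
def cam(n): return optics.read_camera(n)
def ray(c,u,v):
    d=np.array([(u-c['cx'])/c['fx'],-(v-c['cy'])/c['fy'],-1.]); E=c['extrinsics']
    return E[:3,3],E[:3,:3]@d
def onz(c,u,v,z):
    o,d=ray(c,u,v); return o+d*(z-o[2])/d[2]
def tri(c1,p1,c2,p2):
    o1,d1=ray(c1,*p1);o2,d2=ray(c2,*p2)
    s=np.linalg.lstsq(np.c_[d1,-d2],o2-o1,rcond=None)[0]
    a=o1+d1*s[0];b=o2+d2*s[1]; return (a+b)/2,np.linalg.norm(a-b)
def proj(c,P):
    E=c['extrinsics'];q=E[:3,:3].T@(np.asarray(P)-E[:3,3])
    return np.array([c['cx']+c['fx']*q[0]/-q[2],c['cy']-c['fy']*q[1]/-q[2]])
def crop(c,x,y,w,h,s): return cv2.resize(c['img'][y:y+h,x:x+w],None,fx=s,fy=s,interpolation=cv2.INTER_CUBIC)
E
python3 - <<'E'
from h import *
t=cam('top');s=cam('side')
a=crop(t,115,160,215,105,3.7); b=crop(s,195,165,160,180,3.3)
cv2.imwrite('pics/t1.png',a);cv2.imwrite('pics/s1.png',b)
for n,c,roi in(('top',t,(225,160,105,70)),('side',s,(215,185,95,75))):
    x,y,w,h=roi; im=c['img'][y:y+h,x:x+w].astype(int)
    # foot is warm white: red>=blue vs mat blue-ish
    m=((im[...,2]-im[...,0]>-3)&(im.max(2)>110)).astype(np.uint8)
    m=cv2.morphologyEx(m,cv2.MORPH_CLOSE,np.ones((5,5)))
    k=max(cv2.findContours(m,0,2)[0],key=cv2.contourArea)
    print(n,cv2.contourArea(k))
    q=cv2.approxPolyDP(cv2.convexHull(k),4,True)[:,0]+[x,y]
    for p in q: print(p,onz(c,*p,.01).round(4))
    W=np.array([onz(c,*(p+[x,y]),.01)[:2] for p in cv2.convexHull(k)[:,0]],np.float32)*1000
    print(cv2.minAreaRect(W))
E
```

```text
top 3826.5
[316 167] [ 0.6674 -0.1163  0.01  ]
[320 216] [ 0.5186 -0.124   0.01  ]
[237 222] [0.5049 0.1232 0.01  ]
[234 174] [0.6505 0.1312 0.01  ]
((583.9993896484375, 2.739990234375), (153.66444396972656, 252.0242156982422), 3.5323984622955322)
side 2090.0
[258 194] [ 0.6658 -0.1107  0.01  ]
[298 204] [ 0.522  -0.1222  0.01  ]
[267 253] [0.5061 0.1208 0.01  ]
[223 240] [0.6505 0.1318 0.01  ]
((585.8997802734375, 3.409515380859375), (150.4061279296875, 251.52076721191406), 3.7407212257385254)
```

View pics/t1.png

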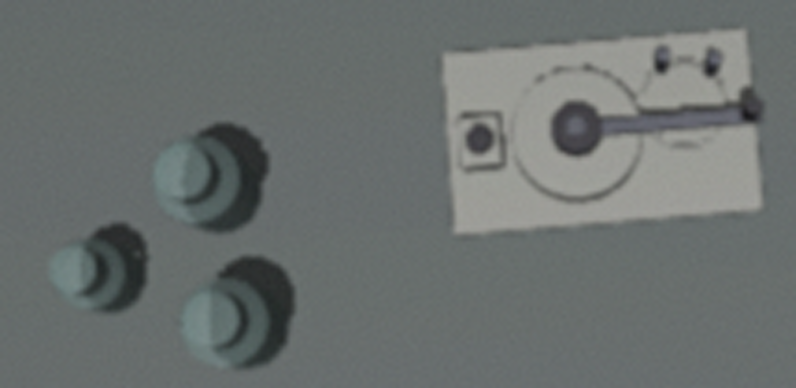

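View pics/s1.png

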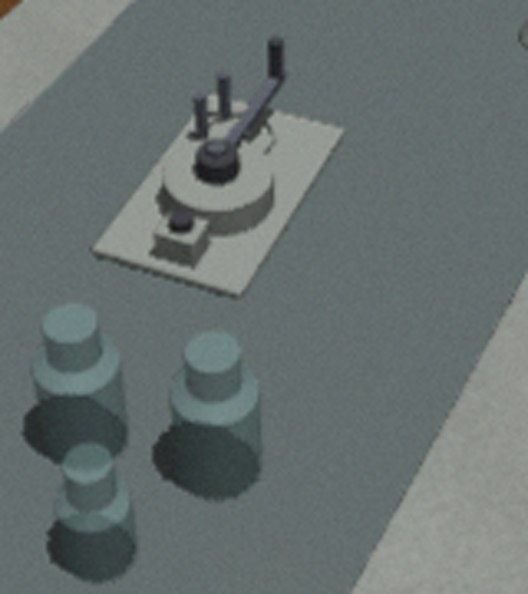

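Both crops are clear. Top crop: button (480,138), hub (577,127), handle top (753,100), small bottle neck top (75,268), big neck tops (183,170) and (212,320). Side crop: button (182,218), handle top (277,40), small bottle top (88,460), big tops (70,323) and (212,350).

```bash
python3 - <<'E'
from h import *
t=cam('top');s=cam('side')
T=lambda x,y:(115+(x+.5)/3.7-.5,160+(y+.5)/3.7-.5)
S=lambda x,y:(195+(x+.5)/3.3-.5,165+(y+.5)/3.3-.5)
for n,a,b,z in(('handle',(752,100),(277,41),.104),('button',(480,138),(182,219),.054),('hub',(577,127),(217,155),.07),('small',(75,268),(88,460),.108),('big1',(183,170),(70,323),.135),('big2',(212,320),(212,350),.135)):
    print(n,*tri(t,T(*a),s,S(*b)),'top@z',onz(t,*T(*a),z)[:2].round(4),'side@z',onz(s,*S(*b),z)[:2].round(4))
th=np.deg2rad(3.6);R=np.array([[np.cos(th),-np.sin(th)],[np.sin(th),np.cos(th)]])
o=np.array([.585,.003])-R@[.005,-.020]
print('origin',o)
for n,p in(('handle0',(0,-.135)),('nest',(.021,-.088)),('trig',(0,.077)),('p1',(.052,-.072)),('p2',(.046,-.112))):print(n,(o+R@p).round(4))
# bottle body via residual colour mask, for fine centring
for nm,(x,y,w,h) in(('t',(120,215,36,36)),):
    im=t['img'][y:y+h,x:x+w].astype(int); m=((im[...,1]>118)).astype(np.uint8)
    k=max(cv2.findContours(m,0,2)[0],key=cv2.contourArea);c,r=cv2.minEnclosingCircle(k);print('neck circ',c[0]+x,c[1]+y,r,onz(t,c[0]+x,c[1]+y,.108))
E
```

```text
handle [ 0.58906612 -0.11252189  0.10379225] 0.0036014120042390267 top@z [ 0.5907 -0.1118] side@z [ 0.5871 -0.1127]
button [0.57407202 0.09802932 0.05005789] 0.0007049571604617671 top@z [0.5731 0.0976] side@z [0.5721 0.1017]
hub [0.57959448 0.02163609 0.06456313] 0.0017301778806096855 top@z [0.5779 0.0212] side@z [0.5771 0.0274]
small [0.47261282 0.39834162 0.10826516] 0.0018411168039034176 top@z [0.4718 0.398 ] side@z [0.4737 0.3984]
big1 [0.54141352 0.31207271 0.13402201] 0.0015107636429428912 top@z [0.5406 0.3115] side@z [0.5416 0.313 ]
big2 [0.43115707 0.28937346 0.13589388] 0.0031259759341213623 top@z [0.4298 0.2889] side@z [0.4331 0.2891]
origin [0.57875406 0.02264658]
handle0 [ 0.5872 -0.1121]
nest [ 0.6052 -0.0639]
trig [0.5739 0.0995]
p1 [ 0.6352 -0.0459]
p2 [ 0.6317 -0.0862]
neck circ 135.0 234.5 7.762187480926514 [0.46505221 0.39758645 0.108     ]
```

Two-view positions agree with the foot pose to a few mm: clamp origin (0.579, 0.0226) with yaw 3.6°, small bottle (0.4725, 0.398), top z 0.108. I'll write a row planner, then cage the handle loosely with the jaws along its tangent.

```bash
cat >> h.py <<'E'
def state():
    o=telemetry.get_obs(); return np.array(o['tool_pos']),o['tool_rot'][2],o
def plan(wps,p=None,yaw=None):
    """wps: (x,y,z,yaw,nrows); prints rows in tool axes, cm / deg"""
    if p is None: p,yaw,o=state(); print('t',o['time_s'],'p',p.round(4),'yaw',round(yaw,1),'F',o['force'].round(2),'w',round(o['grip_width'],4))
    T=[];W=[]
    for x,y,z,yw,n in wps:
        d=(np.array([x,y,z])-p)/n; dy=(yw-yaw)/n
        for i in range(n):
            a=np.deg2rad(yaw); T.append([round(v*100,2) for v in(np.cos(a)*d[0]+np.sin(a)*d[1],np.sin(a)*d[0]-np.cos(a)*d[1],-d[2])]);W.append(round(-dy,1)); yaw+=dy
        p=np.array([x,y,z])
    print(len(T),T,W)
O=np.array([.579,.0226]);Y=3.6
def handle(q,r=.135):
    a=np.deg2rad(Y);v=r*np.array([-np.sin(q),-np.cos(q)])
    return O+np.array([[np.cos(a),-np.sin(a)],[np.sin(a),np.cos(a)]])@v
E
python3 -c "
from h import *
plan([(.588,-.112,.18,3.6,10)])"
```

```text
t 0.3 p [ 0.2825 -0.5852  0.1834] yaw -64.2 F [ 0.17 -0.08 -0.35] w 0.0871
10 [[np.float64(-2.93), np.float64(-4.81), np.float64(0.03)], [np.float64(-2.34), np.float64(-5.12), np.float64(0.03)], [np.float64(-1.72), np.float64(-5.36), np.float64(0.03)], [np.float64(-1.08), np.float64(-5.53), np.float64(0.03)], [np.float64(-0.42), np.float64(-5.62), np.float64(0.03)], [np.float64(0.25), np.float64(-5.63), np.float64(0.03)], [np.float64(0.91), np.float64(-5.56), np.float64(0.03)], [np.float64(1.56), np.float64(-5.41), np.float64(0.03)], [np.float64(2.19), np.float64(-5.19), np.float64(0.03)], [np.float64(2.79), np.float64(-4.89), np.float64(0.03)]] [np.float64(-6.8), np.float64(-6.8), np.float64(-6.8), np.float64(-6.8), np.float64(-6.8), np.float64(-6.8), np.float64(-6.8), np.float64(-6.8), np.float64(-6.8), np.float64(-6.8)]
```

Call:
arm_command --pt "-2.9 -4.8 0" --pt "-2.3 -5.1 0" --pt "-1.7 -5.4 0" --pt "-1.1 -5.5 0" --pt "-0.4 -5.6 0" --pt "0.25 -5.6 0" --pt "0.9 -5.6 0" --pt "1.6 -5.4 0" --pt "2.2 -5.2 0" --twist '[-6.8, -6.8, -6.8, -6.8, -6.8, -6.8, -6.8, -6.8, -6.8]' --grip 40

```text
time_s: 1.42
tool_pos: [0.5571, -0.1505, 0.1824]
tool_rot: [179.7, -0.0, -1.8]
force: [1.3, -0.8, -0.3]
grip_width: 0.0347
```

```bash
sed -i 's/round(v\*100,2)/float(round(v*100,2))/;s/W.append(round(-dy,1))/W.append(float(round(-dy,1)))/' h.py; python3 -c "
from h import *
plan([(.588,-.112,.16,3.6,4),(.588,-.112,.076,3.6,4)])"
```

```text
t 1.425 p [ 0.5571 -0.1505  0.1824] yaw -1.8 F [ 1.27 -0.78 -0.29] w 0.0347
8 [[0.74, -0.99, 0.56], [0.77, -0.97, 0.56], [0.79, -0.95, 0.56], [0.81, -0.93, 0.56], [0.0, 0.0, 2.1], [0.0, 0.0, 2.1], [0.0, 0.0, 2.1], [0.0, 0.0, 2.1]] [-1.3, -1.3, -1.3, -1.3, 0.0, 0.0, 0.0, 0.0]
```

Call:
arm_command --pt "0.75 -1.0 0.5" --pt "0.75 -1.0 0.5" --pt "0.8 -0.95 0.5" --pt "0.8 -0.95 0.5" --pt "0 0 0" --twist '[-1.3, -1.3, -1.3, -1.3, 0]'

```text
time_s: 2.05
tool_pos: [0.5899, -0.1069, 0.1608]
tool_rot: [179.8, 0.0, 3.9]
force: [-0.4, 0.4, 0.2]
grip_width: 0.0348
```

```bash
python3 -c "
from h import *
plan([(.588,-.112,.076,3.6,4)])"
```

```text
t 2.05 p [ 0.5899 -0.1069  0.1608] yaw 3.9 F [-0.39  0.4   0.21] w 0.0348
4 [[-0.06, 0.12, 2.12], [-0.06, 0.12, 2.12], [-0.06, 0.12, 2.12], [-0.06, 0.12, 2.12]] [0.1, 0.1, 0.1, 0.1]
```

Call:
arm_command --pt "-0.05 0.1 2.1" --pt "-0.05 0.1 2.1" --pt "-0.05 0.1 2.1" --pt "-0.05 0.1 2.0" --pt "0 0 0" --twist '[0, 0, 0, 0, 0]'

```text
time_s: 2.68
tool_pos: [0.5875, -0.1177, 0.0764]
tool_rot: [179.6, 0.0, 3.5]
force: [0.4, -0.8, -0.5]
grip_width: 0.0347
```

```bash
python3 - <<'E'
from h import *
plan([(*handle(q),.076,3.6-np.rad2deg(q),1) for q in np.arange(.1,.85,.1)])
t=cam('top');s=cam('side')
a=crop(t,270,150,70,75,6);b=crop(s,240,140,70,75,6)
cv2.imwrite('pics/c2.png',np.hstack([a,b[:a.shape[0]]]))
E
```

```text
t 2.675 p [ 0.5875 -0.1177  0.0764] yaw 3.5 F [ 0.43 -0.84 -0.47] w 0.0347
8 [[-1.32, -0.62, 0.04], [-1.35, -0.07, -0.0], [-1.35, -0.07, -0.0], [-1.35, -0.07, -0.0], [-1.35, -0.07, -0.0], [-1.35, -0.07, -0.0], [-1.35, -0.07, -0.0], [-1.35, -0.07, -0.0]] [5.6, 5.7, 5.7, 5.7, 5.7, 5.7, 5.7, 5.7]
```

View pics/c2.png

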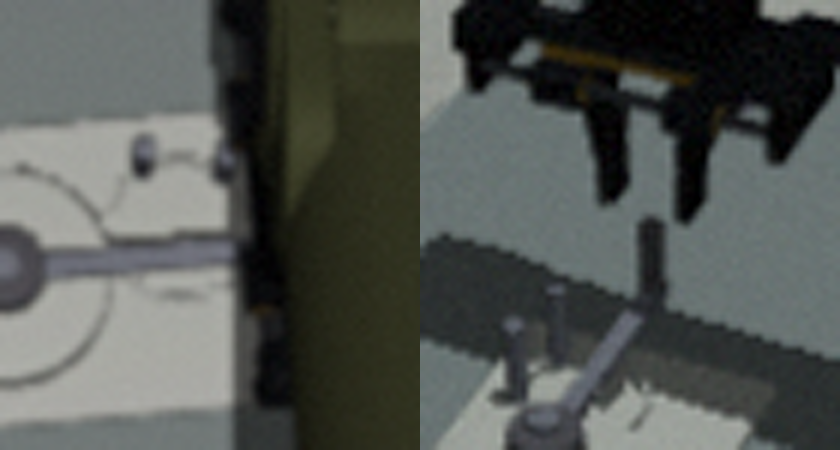

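The side crop (right half) shows the fingertips at about (612,200) and (690,215) and the handle top at (650,222), so the tips seem not yet around the post. I'll check this with a projection.

```bash
python3 - <<'E'
from h import *
s=cam('side');p,y,o=state();print(o['tool_pos'],o['tool_rot'])
def f(P): return ((proj(s,P)-[240,140]+.5)*6-.5+[420,0]).round()
for d in(-.0174,.0174): print('tip',f(p+[d,0,0]), f(p+[d*1.5,0,0]))
print('handle top',f([*handle(0),.104]),'bar',f([*handle(0),.062]))
for z in (.076,.09,.104,.12,.13): print(z,f([p[0],p[1],z]))
E
```

```text
[ 0.5898099  -0.11712265  0.07898703] [179.5357535   -0.2734544    3.51407403]
tip [683. 266.] [698. 270.]
tip [625. 249.] [611. 244.]
handle top [653. 225.] bar [654. 289.]
0.076 [654. 262.]
0.09 [654. 241.]
0.104 [653. 219.]
0.12 [653. 195.]
0.13 [653. 179.]
```

```bash
python3 - <<'E'
from h import *
s=cam('side');print(state()[2]['tool_pos'],state()[2]['force'])
b=crop(s,255,130,50,75,8); old=dict(img=cv2.imread('pics/side0.png'));a=crop(old,255,130,50,75,8)
g=lambda i:np.clip(255*(i/255.)**.5,0,255).astype(np.uint8)
cv2.imwrite('pics/c3.png',np.hstack([g(a),g(b)]))
E
```

```text
[ 0.58998868 -0.1168624   0.07919504] [-0.20978855 -0.51653456 -0.17476481]
```

View pics/c3.png

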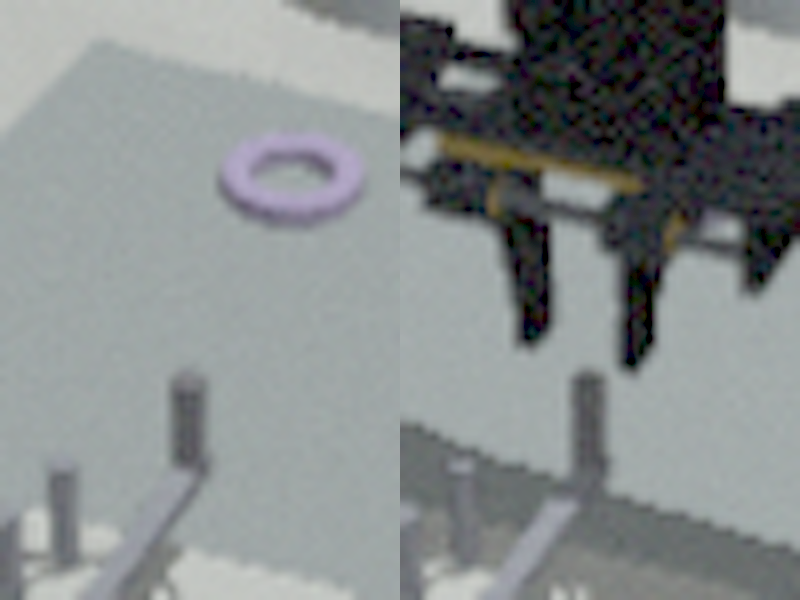

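```bash
python3 - <<'E'
from h import *
s=cam('side');p0=np.array([.2825,-.5852,.1834])
old=cv2.imread('pics/side0.png')
def tips(img,x,y,w,h):
    m=(img[y:y+h,x:x+w].max(2)<38).astype(np.uint8)
    for r in m: print(''.join('#' if v else '.' for v in r))
print('pred tcp',proj(s,p0)); tips(old,400,60,50,60)
p=state()[0];print('now pred',p,proj(s,p));tips(s['img'],265,140,40,45)
E
```

```text
pred tcp [416.56268463 110.34972515]
........##################################........
........##############################............
........##############################............
........##############################............
........#############################.............
........#############################.............
........#############################.............
........#############################.............
.......##############################.............
.......#############################..............
.......#############################..............
.......###...#######################..............
........#..#########################..............
........#..#########################..............
.........#.#########################..............
............########################..............
............########################..............
.............########################.............
..............#######################.............
..............###########################.........
...............#######################.##..
[... 3216 characters left out ...]
...
....#####.........####..................
.....####.........####..................
.....####.........####..................
.....###..........####..................
.....##...........####..................
..................###...................
..................###...................
..................##....................
........................................
............###.........................
............###.........................
............###.........................
............###.........................
............###.........................
............###.........................
............###.........................
............###.........................
```

Call:
arm_command --pt "0 0 -2.0" --pt "0 0 -2.0" --pt "0 0 0" --pt "0 0 0" --pt "0 0 0" --pt "0 0 0" --twist '[0, 0, 0, 0, 0, 0]' --grip 0

```text
time_s: 3.68
tool_pos: [0.5912, -0.1162, 0.1247]
tool_rot: [179.4, -0.5, 3.6]
force: [-0.4, 0.6, -0.1]
grip_width: 0.0
```

```bash
python3 - <<'E'
from h import *
s=cam('side')
def tips(img,x,y,w,h):
    m=(img[y:y+h,x:x+w].max(2)<38).astype(np.uint8)
    for i,r in enumerate(m): print(y+i,''.join('#' if v else '.' for v in r))
p,y,o=state();print('now pred',p,o['grip_width'],o['tool_rot'],proj(s,p),proj(s,p+[0,0,.03]));tips(s['img'],260,140,45,45)
p0=np.array([.2825,-.5852,.1834]);print([proj(s,p0+d*np.array([.43,-.9,0])) for d in(-.0435,.0435)])
E
```

```text
now pred [ 0.59122037 -0.11616065  0.12464001] 0.0006256134701898785 [179.445373    -0.53314971   3.59101895] [277.85374658 170.84789342] [277.7058401  162.93605516]
140 ######################......##...############
141 ..##########################......###########
142 ..#########################........##########
143 ...########################.........#########
144 ...########################..........########
145 .......#####################..........#######
146 ...........###############.####.......#######
147 ............############......######.#######.
148 ............###########..........###########.
149 ............###########..............######..
150 ............##########...............#####...
151 .............#########................###....
152 .............#########................###....
153 .............#########................##.....
154 .............########........................
155 .............########........................
156 ..............#######........................
157 ..............#######........................
158 ..............#######.........
[... 690 characters left out ...]
.........................
173 .............................................
174 .............................................
175 .............................................
176 .............................................
177 ..................##.........................
178 .................###.........................
179 .................##..........................
180 .................###.........................
181 .................###.........................
182 .................###.........................
183 .................###.........................
184 .................###.........................
[array([419.08896772, 116.33151635]), array([414.13856811, 104.6098463 ])]
```

```bash
python3 - <<'E'
from h import *
t=cam('top');old=cv2.imread('pics/top0.png');a=np.deg2rad(-64.2)
p0=np.array([.2825,-.5852,.1834])
for z in(0,.03): print(z,[proj(t,p0+d*np.array([np.cos(a),np.sin(a),0])+[0,0,z]).round(1) for d in(-.0435,.0435)])
def tips(img,x,y,w,h):
    m=(img[y:y+h,x:x+w].max(2)<38).astype(np.uint8)
    for i,r in enumerate(m): print(y+i,''.join('#' if v else '.' for v in r))
tips(old,470,270,80,70)
s=cam('side');print(state()[0],state()[2]['tool_rot'])
E
```

```text
0 [array([495.3, 305.2]), array([525.1, 289.6])]
0.03 [array([500.8, 306.1]), array([531.3, 290.1])]
270 ................................................................................
271 ................................................................................
272 ................................................................................
273 ................................................................................
274 ................................................................................
275 .............................................................................###
276 ............................................................................####
277 ............................................................................####
278 .............................................................................###
279 ............................................................................####
280 ...........................................................................#####
281 ............................................................
[... 4329 characters left out ...]
..........................
333 ..........................................#######...............................
334 ................................................................................
335 ................................................................................
336 ..............................................................................##
337 .............................................................................###
338 ............................................................................####
339 ..........................................................................######
[ 0.59134719 -0.11616879  0.12476824] [179.4432657   -0.54733157   3.59021481]
```

```bash
python3 - <<'E'
from h import *
t=cam('top');s=cam('side');a=np.deg2rad(-64.2)
p0=np.array([.2825,-.5852,.1834]);X=np.array([np.cos(a),np.sin(a),0]);Yv=np.array([-np.sin(a),np.cos(a),0])
for dz in(.07,.10,.13):
  for nm,c in(('top',t),('side',s)):
    print(dz,nm,[proj(c,p0+i*.095*X+j*.0375*Yv+[0,0,dz]).round(0).tolist() for i,j in((-1,1),(-1,-1),(1,-1),(1,1))])
E
python3 - <<'E'
import cv2,numpy as np
a=cv2.imread('pics/top0.png')[260:360,470:560];b=cv2.imread('pics/side0.png')[30:130,385:475]
g=np.hstack([cv2.resize(x,None,fx=4.4,fy=4.4,interpolation=cv2.INTER_CUBIC) for x in(a,b)])
cv2.imwrite('pics/g.png',np.clip(255*(g/255.)**.45,0,255).astype(np.uint8))
E
```

```text
0.07 top [[482.0, 303.0], [498.0, 332.0], [567.0, 295.0], [551.0, 267.0]]
0.07 side [[415.0, 105.0], [438.0, 105.0], [425.0, 80.0], [404.0, 80.0]]
0.1 top [[487.0, 304.0], [504.0, 333.0], [575.0, 296.0], [558.0, 267.0]]
0.1 side [[417.0, 96.0], [440.0, 96.0], [427.0, 72.0], [406.0, 72.0]]
0.13 top [[493.0, 305.0], [510.0, 335.0], [583.0, 297.0], [566.0, 267.0]]
0.13 side [[418.0, 87.0], [442.0, 87.0], [429.0, 64.0], [407.0, 64.0]]
```

View pics/g.png

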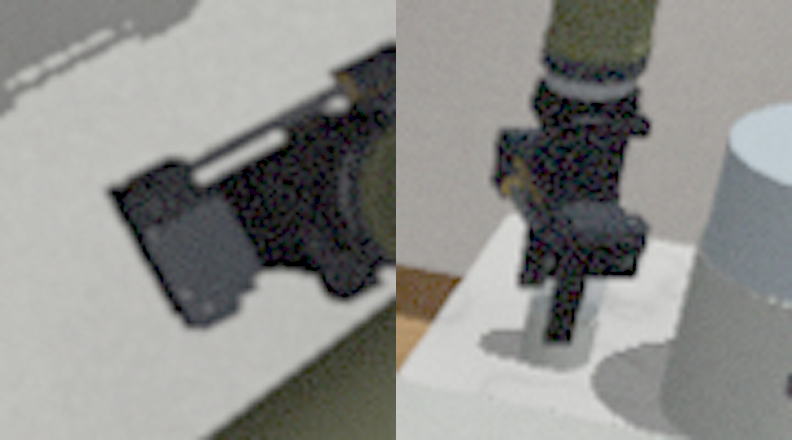

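In the start pictures the gripper's body and tips both appear about 30 mm above where the reported TCP puts them, and the columns match. So the real fingertips sit about 30 mm higher than reported. I'll re-cage at a tool z of about 0.047, where the fingers straddle the arm safely either way, and look at tips against handle.

Call:
arm_command --pt "-0.1 -0.1 0" --pt "-0.1 -0.1 0" --pt "0 0 0" --twist '[0, 0, 0]' --grip 40

```text
time_s: 4.3
tool_pos: [0.5891, -0.1141, 0.1247]
tool_rot: [179.4, -0.5, 3.6]
force: [0.4, 0.0, -0.4]
grip_width: 0.0226
```

Call:
arm_command --pt "-0.05 -0.05 2.0" --pt "-0.05 -0.05 2.0" --pt "0 0 2.0" --pt "0 0 1.5" --pt "0 0 0" --twist '[0, 0, 0, 0, 0]'

```text
time_s: 4.92
tool_pos: [0.5867, -0.1136, 0.0426]
tool_rot: [179.5, -0.3, 3.6]
force: [0.5, 0.2, -0.3]
grip_width: 0.0351
```

```bash
cat >> h.py <<'E'
def tips(img,x,y,w,h,th=38):
    m=(img[y:y+h,x:x+w].max(2)<th).astype(np.uint8)
    for i,r in enumerate(m): print(y+i,''.join('#' if v else '.' for v in r))
E
python3 - <<'E'
from h import *
s=cam('side');p,y,o=state();print(p,y,o['force'],o['tool_rot'],proj(s,p))
tips(s['img'],260,165,40,28)
E
```

```text
[ 0.58734399 -0.11363115  0.04343276] 3.5992513814121887 [-0.18271309  0.4179748   0.49144564] [179.48396794  -0.4225907    3.59925138] [278.93337606 191.97138827]
165 #######..####.........##################
166 #######.########.....###################
167 ..#####.#########################..#####
168 ......#########...###############.....##
169 ........######......#########.##......##
170 ........######.......########.###.....##
171 .........######......################.##
172 .........#####........#######......#####
173 .........#####.........######.........##
174 .........#####.........#####..........##
175 ..........#####........#####..........##
176 ..........#####........#####..........##
177 ..........#####...##...#####...........#
178 ..........#####..###...#####............
179 ..........#####..###...####.............
180 ..........#####..###...####.............
181 ..........####....##...####.............
182 ...........##....###...####.............
183 .................###...####.............
184 ..................##...###..............
185 .................###...###..............
186 ..................##....#...............
187 ..................###...................
188 ..................##....................
189 ........................................
190 ........................................
191 ........................................
192 ........................................
```

The picture rows show the handle centred between the fingers, with the tips about 26 mm below its top. Now I'll swing.

```bash
python3 -c "
from h import *
plan([(*handle(q),.045,3.6-np.rad2deg(q),1) for q in np.arange(.09,.82,.09)])"
```

```text
t 4.975 p [ 0.5873 -0.1136  0.0434] yaw 3.6 F [-0.18  0.42  0.49] w 0.0346
9 [[-1.19, -0.2, -0.16], [-1.21, -0.05, -0.0], [-1.21, -0.05, -0.0], [-1.21, -0.05, -0.0], [-1.21, -0.05, -0.0], [-1.21, -0.05, -0.0], [-1.21, -0.05, -0.0], [-1.21, -0.05, -0.0], [-1.21, -0.05, -0.0]] [5.2, 5.2, 5.2, 5.2, 5.2, 5.2, 5.2, 5.2, 5.2]
```

Call:
arm_command --pt "-1.2 -0.2 -0.1" --pt "-1.2 -0.05 0" --pt "-1.2 -0.05 0" --pt "-1.2 -0.05 0" --pt "-1.2 -0.05 0" --twist '[5.2, 5.2, 5.2, 5.2, 5.2]'

```text
time_s: 5.6
tool_pos: [0.5354, -0.1038, 0.0483]
tool_rot: [180.0, -1.6, -23.3]
force: [2.8, -1.3, -1.6]
grip_width: 0.0348
```

```bash
python3 -c "
from h import *
plan([(*handle(q),.045,3.6-np.rad2deg(q),1) for q in np.arange(.5,.91,.08)])"
```

```text
t 5.6 p [ 0.5354 -0.1038  0.0483] yaw -23.3 F [ 2.76 -1.34 -1.59] w 0.0348
6 [[-1.41, 0.16, 0.33], [-1.08, -0.04, -0.0], [-1.08, -0.04, -0.0], [-1.08, -0.04, -0.0], [-1.08, -0.04, -0.0], [-1.08, -0.04, -0.0]] [1.8, 4.6, 4.6, 4.6, 4.6, 4.6]
```

Call:
arm_command --pt "-1.4 0.15 0.3" --pt "-1.1 -0.05 0" --pt "-1.1 -0.05 0" --pt "-1.1 -0.05 0" --pt "-1.1 -0.05 0" --pt "0 0 0" --twist '[1.8, 4.6, 4.6, 4.6, 4.6, 0]'

```text
time_s: 6.35
tool_pos: [0.4904, -0.0782, 0.0476]
tool_rot: [-179.1, -2.5, -44.0]
force: [2.4, -0.6, -2.1]
grip_width: 0.035
```

```bash
cat >> h.py <<'E'
def sw():
    p,y,o=state();a=np.deg2rad(Y);v=np.array([[np.cos(a),np.sin(a)],[-np.sin(a),np.cos(a)]])@(p[:2]-O)
    q=np.arctan2(-v[0],-v[1]);f=o['force'];b=np.deg2rad(y)
    print('t',o['time_s'],'tool q %.3f r %.4f z %.4f'%(q,np.hypot(*v),p[2]),'yaw',round(y,1),'want',round(3.6-np.rad2deg(q),1),'Ftan %.2f Frad %.2f'%(f[0]*np.cos(b)+f[1]*np.sin(b),f[0]*np.sin(b)-f[1]*np.cos(b)),'rot',o['tool_rot'].round(1));return q
E
python3 -c "
from h import *
q=sw();plan([(*handle(q+d),.045,3.6-np.rad2deg(q+d),1) for d in (.03,.06,.09,.12)])"
```

```text
t 6.35 tool q 0.784 r 0.1342 z 0.0476 yaw -44.0 want -41.3 Ftan 2.18 Frad -1.23 rot [-179.1   -2.5  -44. ]
t 6.35 p [ 0.4904 -0.0782  0.0476] yaw -44.0 F [ 2.42 -0.63 -2.1 ] w 0.035
4 [[-0.4, 0.09, 0.26], [-0.4, -0.01, -0.0], [-0.4, -0.01, -0.0], [-0.4, -0.01, -0.0]] [-0.9, 1.7, 1.7, 1.7]
```

Call:
arm_command --pt "-0.6 0.1 0.2" --pt "-0.6 0 0" --pt "-0.6 0 0" --pt "0 0 0" --pt "0 0 0" --twist '[0, 2.5, 2.5, 0, 0]'

```text
time_s: 6.98
tool_pos: [0.48, -0.0682, 0.0465]
tool_rot: [-178.7, -2.8, -48.8]
force: [2.8, -2.0, -1.3]
grip_width: 0.0348
```

```bash
python3 -c "
from h import *
q=sw();plan([(*handle(q+d),.045,3.6-np.rad2deg(q+d),1) for d in (.03,.06)])
t=cam('top')
cv2.imwrite('pics/t4.png',crop(t,225,150,130,90,6))"
```

```text
t 6.975 tool q 0.891 r 0.1343 z 0.0465 yaw -48.8 want -47.5 Ftan 3.32 Frad -0.76 rot [-178.7   -2.8  -48.8]
t 6.975 p [ 0.48   -0.0682  0.0465] yaw -48.8 F [ 2.76 -2.   -1.27] w 0.0348
2 [[-0.4, 0.07, 0.15], [-0.4, -0.01, -0.0]] [0.4, 1.7]
```

View pics/t4.png

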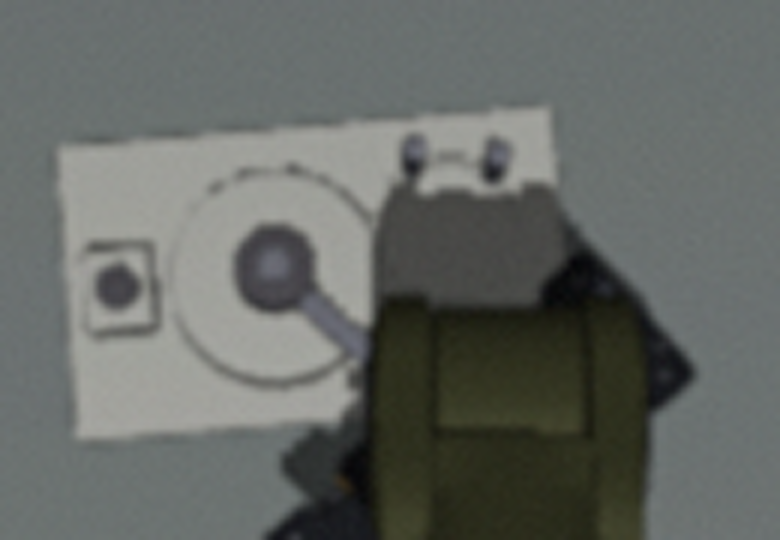

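The arm follows: from hub (275,268) to (365,345) in the crop, so q is about 0.8. From here I go in finer steps.

Call:
arm_command --pt "-0.5 0.05 0.1" --pt "-0.5 0 0" --pt "-0.3 0 0" --pt "0 0 0" --twist '[0.5, 2, 2, 0]'

```text
time_s: 7.52
tool_pos: [0.4729, -0.0595, 0.0461]
tool_rot: [-178.4, -2.9, -53.4]
force: [3.4, -2.3, -0.6]
grip_width: 0.035
```

```bash
python3 -c "
from h import *
q=sw()"
```

```text
t 7.525 tool q 0.975 r 0.1341 z 0.0461 yaw -53.4 want -52.3 Ftan 3.92 Frad -1.35 rot [-178.4   -2.9  -53.4]
```

Call:
arm_command --pt "-0.4 0 0" --pt "0 0 0" --twist '[1.7, 0]'

```text
time_s: 7.78
tool_pos: [0.4707, -0.0563, 0.046]
tool_rot: [-178.2, -2.9, -55.2]
force: [3.5, -2.5, -0.1]
grip_width: 0.0348
```

```bash
python3 -c "
from h import *
q=sw()"
```

```text
t 7.775 tool q 1.004 r 0.1340 z 0.0460 yaw -55.2 want -53.9 Ftan 4.05 Frad -1.43 rot [-178.2   -2.9  -55.2]
```

Call:
arm_command --pt "-0.4 0 0" --pt "0 0 0" --twist '[1.7, 0]'

```text
time_s: 8.02
tool_pos: [0.4685, -0.053, 0.046]
tool_rot: [-178.1, -2.9, -57.0]
force: [2.7, -2.4, 0.1]
grip_width: 0.0347
```

```bash
python3 -c "
from h import *
q=sw()"
```

```text
t 8.025 tool q 1.034 r 0.1339 z 0.0460 yaw -57.0 want -55.6 Ftan 3.50 Frad -0.94 rot [-178.1   -2.9  -57. ]
```

Call:
arm_command --pt "-0.3 0 0" --pt "0 0 0" --twist '[1, 0]'

```text
time_s: 8.28
tool_pos: [0.4667, -0.0505, 0.046]
tool_rot: [-178.1, -2.8, -58.1]
force: [2.9, -3.3, -0.1]
grip_width: 0.0346
```

Call:
arm_command --pt "-0.3 0 0" --pt "0 0 0" --twist '[1, 0]'

```text
time_s: 8.52
tool_pos: [0.4652, -0.0481, 0.046]
tool_rot: [-178.0, -2.8, -59.2]
force: [2.6, -3.9, 0.2]
grip_width: 0.0349
```

```bash
python3 -c "
from h import *
q=sw()"
```

```text
t 8.525 tool q 1.078 r 0.1340 z 0.0460 yaw -59.2 want -58.1 Ftan 4.67 Frad -0.24 rot [-178.    -2.8  -59.2]
```

Call:
arm_command --pt "-0.3 0 0" --pt "0 0 0" --twist '[1.2, 0]'

```text
time_s: 8.78
tool_pos: [0.4648, -0.0469, 0.0461]
tool_rot: [-177.9, -2.9, -60.5]
force: [5.4, -4.9, -1.4]
grip_width: 0.0346
```

Force rose to about 7 N with little travel, so this is probably the stop, with the sear already caught. I'll back off and check.

Call:
arm_command --pt "0.4 0 0" --pt "0.4 0 0" --pt "0 0 0" --twist '[-1, -1, 0]'

```text
time_s: 9.15
tool_pos: [0.4689, -0.053, 0.046]
tool_rot: [-178.0, -2.9, -58.4]
force: [2.2, -1.8, 1.2]
grip_width: 0.035
```

```bash
python3 -c "
from h import *
q=sw()"
```

```text
t 9.15 tool q 1.032 r 0.1336 z 0.0460 yaw -58.4 want -55.5 Ftan 2.71 Frad -0.91 rot [-178.    -2.9  -58.4]
```

Call:
arm_command --pt "0.3 0 0" --pt "0 0 0" --twist '[-1, 0]'

```text
time_s: 9.4
tool_pos: [0.4687, -0.0546, 0.0455]
tool_rot: [-178.2, -2.8, -57.3]
force: [0.1, -1.2, 0.8]
grip_width: 0.0347
```

```bash
python3 -c "
from h import *
q=sw();cam('top');q=sw();cam('top');q=sw()"
```

```text
t 9.4 tool q 1.023 r 0.1346 z 0.0455 yaw -57.3 want -55.0 Ftan 1.06 Frad 0.59 rot [-178.2   -2.8  -57.3]
t 9.45 tool q 1.023 r 0.1346 z 0.0456 yaw -57.3 want -55.0 Ftan 1.80 Frad -0.13 rot [-178.2   -2.8  -57.3]
t 9.5 tool q 1.022 r 0.1346 z 0.0456 yaw -57.3 want -54.9 Ftan 0.53 Frad 1.36 rot [-178.2   -2.8  -57.3]
```

Call:
arm_command --pt "0.3 0 0" --pt "0.3 0 0" --pt "0 0 0" --twist '[-1, -1, 0]'

```text
time_s: 9.88
tool_pos: [0.4709, -0.0591, 0.0452]
tool_rot: [-178.4, -2.7, -55.1]
force: [-0.4, -0.2, 0.3]
grip_width: 0.0349
```

```bash
python3 -c "
from h import *
q=sw();s=cam('side');q=sw();p=state()[0]
u,v=(proj(s,p+[0,0,.03])).astype(int);tips(s['img'],u-25,v-20,50,40)"
```

```text
t 9.875 tool q 0.986 r 0.1355 z 0.0452 yaw -55.1 want -52.9 Ftan -0.09 Frad 0.47 rot [-178.4   -2.7  -55.1]
t 9.925 tool q 0.987 r 0.1355 z 0.0451 yaw -55.1 want -53.0 Ftan 0.54 Frad -0.14 rot [-178.4   -2.7  -55.1]
183 .................##...####################........
184 .................#########################........
185 .................#########################........
186 .................##########################.......
187 .................###########################......
188 .................############################.....
189 .................#############################....
190 .................#############################....
191 .................##############################...
192 .................#.############################...
193 ....................###.#######################...
194 ...................############################...
195 ...................############################...
196 ....................###########################...
197 ....................###########################...
198 ....................###########################...
199 
[... 615 characters left out ...]
........................................
211 ..................................................
212 ..................................................
213 ..................................................
214 ..................................................
215 ..................................................
216 ..................................................
217 ..................................................
218 ..................................................
219 ..................................................
220 ..................................................
221 ..................................................
222 ..................................................
```

Force at the handle is now zero with the tool backed off, so the sear holds. I'll lift clear and head for the small bottle.

Call:
arm_command --pt "0 0 -3" --pt "0 0 -4" --pt "0 0 -4" --pt "0 0 -1" --twist '[0, 0, 0, 0]'

```text
time_s: 10.42
tool_pos: [0.4629, -0.0554, 0.1666]
tool_rot: [-178.5, -2.5, -55.1]
force: [0.5, -0.2, 0.5]
grip_width: 0.0347
```

```bash
python3 -c "
from h import *
sw();plan([(.4725,.398,.15,9,9)])
t=cam('top');s=cam('side')
cv2.imwrite('pics/t5.png',np.hstack([crop(t,225,150,130,90,3),crop(s,200,165,130,90,3)]))"
```

```text
t 10.425 tool q 1.042 r 0.1399 z 0.1666 yaw -55.1 want -56.1 Ftan 0.45 Frad -0.27 rot [-178.5   -2.5  -55.1]
t 10.425 p [ 0.4629 -0.0554  0.1666] yaw -55.1 F [ 0.48 -0.21  0.48] w 0.0347
9 [[-4.07, -2.97, 0.18], [-3.67, -3.45, 0.18], [-3.21, -3.88, 0.18], [-2.71, -4.25, 0.18], [-2.16, -4.55, 0.18], [-1.58, -4.79, 0.18], [-0.97, -4.94, 0.18], [-0.35, -5.03, 0.18], [0.27, -5.03, 0.18]] [-7.1, -7.1, -7.1, -7.1, -7.1, -7.1, -7.1, -7.1, -7.1]
```

View pics/t5.png

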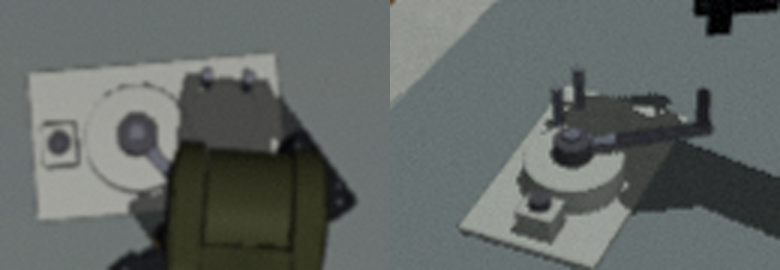

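The side crop shows the arm staying back: handle at (704,95), gripper above it. Next, the bottle.

Call:
arm_command --pt "-4.1 -3.0 0" --pt "-3.7 -3.45 0" --pt "-3.2 -3.9 0" --pt "-2.7 -4.25 0" --pt "-2.15 -4.55 0" --pt "-1.6 -4.8 0" --pt "-1.0 -4.95 0" --pt "-0.35 -5.0 0" --pt "0.3 -5.0 0" --twist '[-7.1, -7.1, -7.1, -7.1, -7.1, -7.1, -7.1, -7.1, -7.1]' --grip 75

```text
time_s: 11.65
tool_pos: [0.4602, 0.4026, 0.1377]
tool_rot: [178.3, -1.0, 10.3]
force: [-0.6, -0.2, 0.5]
grip_width: 0.0651
```

```bash
python3 -c "
from h import *
print(state()[2]['tool_rot']);plan([(.4725,.398,.13,9,3)])"
```

```text
[178.2696016   -0.95978248  10.27778886]
t 11.65 p [0.4602 0.4026 0.1377] yaw 10.3 F [-0.61 -0.19  0.55] w 0.0651
3 [[0.38, 0.22, 0.26], [0.38, 0.22, 0.26], [0.38, 0.22, 0.26]] [0.4, 0.4, 0.4]
```

Call:
arm_command --pt "0.4 0.25 0.2" --pt "0.4 0.2 0.2" --pt "0.4 0.2 0.2" --pt "0 0 0" --twist '[0.4, 0.4, 0.4, 0]'

```text
time_s: 12.15
tool_pos: [0.47, 0.3981, 0.1257]
tool_rot: [178.2, -0.4, 9.2]
force: [0.5, 0.5, 0.4]
grip_width: 0.0651
```

```bash
python3 -c "
from h import *
s=cam('side');p,y,o=state();print(o['tool_rot'],proj(s,p),proj(s,p+[0,0,.03]),proj(s,[.4725,.398,.108]))
plan([(.4725,.398,.07,9,3)])
tips(s['img'],195,275,55,60)
cv2.imwrite('pics/s6.png',crop(s,180,250,90,95,6))"
```

```text
[178.2329889   -0.44960914   9.25996106] [222.01079465 299.69034773] [220.74798904 291.21299162] [221.84199637 304.08872908]
t 12.2 p [0.4698 0.3983 0.1259] yaw 9.3 F [-0.15 -0.1   0.21] w 0.0653
3 [[0.09, 0.03, 1.86], [0.09, 0.03, 1.86], [0.09, 0.02, 1.86]] [0.1, 0.1, 0.1]
275 ..###################............#################....#
276 ..##########....#########........######################
277 ...#########.........#######....#######################
278 ...#########............###...#########################
279 ....########..................#########################
280 ....########..................##############.##########
281 .....########..................#############.##########
282 .....########..................############..##########
283 ......#######..................############..##.#######
284 ......#######..................############..##########
285 ......######....................###########......######
286 ......######.......................#########.....######
287 ......#####.........................########.....######
288 ......#####.........................#####
[... 2074 characters left out ...]
........................................
324 .......................................................
325 .......................................................
326 .......................................................
327 .......................................................
328 .......................................................
329 .......................................................
330 .......................................................
331 .......................................................
332 .......................................................
333 .......................................................
334 .......................................................
```

View pics/s6.png

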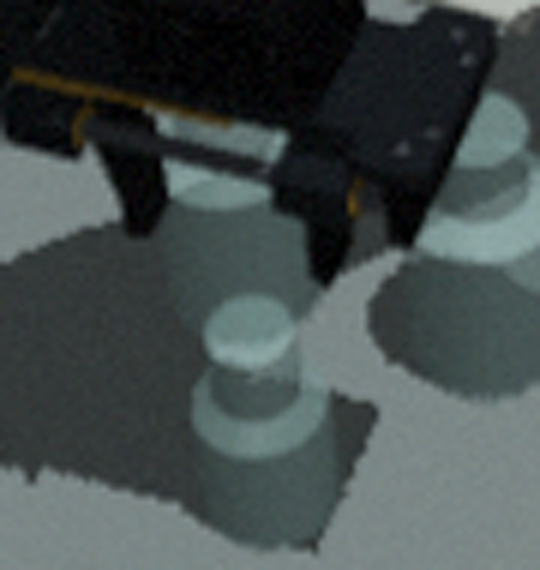

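The tips straddle the bottle line: tip pixels (203,289) and (233,296), neck top at (221,304), big bottles clear. I'll descend.

Call:
arm_command --pt "0 -0.06 2.0" --pt "0 -0.06 2.0" --pt "0 -0.06 2.0" --pt "0 0 0.5" --pt "0 0 0" --twist '[0, 0, 0, 0, 0]'

```text
time_s: 12.82
tool_pos: [0.47, 0.3964, 0.0554]
tool_rot: [178.1, -0.4, 9.2]
force: [-0.1, 0.1, -0.6]
grip_width: 0.0656
```

```bash
python3 -c "
from h import *
s=cam('side');p,y,o=state();print(o['tool_rot'],proj(s,p),proj(s,p+[0,0,.03]))
plan([(.471,.398,.05,9,1)])
tips(s['img'],195,290,50,30)"
```

```text
[178.14688985  -0.40368903   9.19056857] [225.12385342 317.76900386] [223.97267654 309.98990538]
t 12.875 p [0.47   0.3965 0.0556] yaw 9.2 F [-0.64 -0.85 -1.23] w 0.0651
1 [[0.12, -0.13, 0.56]] [0.2]
290 ###..##########.......############################
291 ##..###########..........#########################
292 ##.##.#########................###########.#######
293 ##..###########....................###############
294 ##...############...................##############
295 ##.#.################...............##############
296 ###...##################............##############
297 ..#...###########.#.#######.#.......##############
298 .......##########......########....###############
299 .......##########..........####...################
300 ........#########.................################
301 ........#########.................#########.######
302 .........########.................############..##
303 .........########.................############..##
304 .........#######..................############..##
305 .........#######...................###########..#.
306 .........######......................#########....
307 ..........#####........................#######....
308 ...........###..........................######....
309 ........................................######....
310 ........................................#####.....
311 ........................................#####.....
312 ........................................####......
313 ........................................####......
314 ........................................####......
315 .........................................##.......
316 ..........................................#.......
317 ..................................................
318 ..................................................
319 ..................................................
```

Call:
arm_command --pt "0.05 -0.1 0.3" --pt "0 0 0" --pt "0 0 0" --pt "0 0 0" --pt "0 0 0" --pt "0 0 0" --twist '[0, 0, 0, 0, 0, 0]' --grip 0 --force 20

```text
time_s: 13.62
tool_pos: [0.4714, 0.3987, 0.0542]
tool_rot: [178.2, -0.6, 9.2]
force: [-0.4, 0.6, -0.4]
grip_width: 0.0352
```

Call:
arm_command --pt "0 0 -1" --pt "0 0 -2" --pt "0 0 -3" --pt "0 0 -3" --twist '[0, 0, 0, 0]'

```text
time_s: 14.12
tool_pos: [0.4688, 0.4003, 0.1474]
tool_rot: [178.1, -0.4, 9.2]
force: [-0.1, 0.3, -0.8]
grip_width: 0.0353
```

```bash
python3 -c "
from h import *
s=cam('side');p,y,o=state();print(o['tool_rot'])
cv2.imwrite('pics/s7.png',crop(s,180,240,90,95,6))
plan([(.45,.15,.15,9,5),(.605,-.064,.15,9,5)])"
```

```text
[178.33411632  -0.707575     9.22765361]
t 14.175 p [0.4703 0.4026 0.1522] yaw 9.2 F [0.89 2.27 1.91] w 0.0355
10 [[-1.21, 4.92, 0.04], [-1.21, 4.92, 0.04], [-1.2, 4.92, 0.04], [-1.2, 4.92, 0.04], [-1.2, 4.92, 0.04], [2.39, 4.71, -0.0], [2.39, 4.71, -0.0], [2.39, 4.71, -0.0], [2.39, 4.71, -0.0], [2.39, 4.71, -0.0]] [0.0, 0.0, 0.0, 0.0, 0.0, 0.0, 0.0, 0.0, 0.0, 0.0]
```

View pics/s7.png

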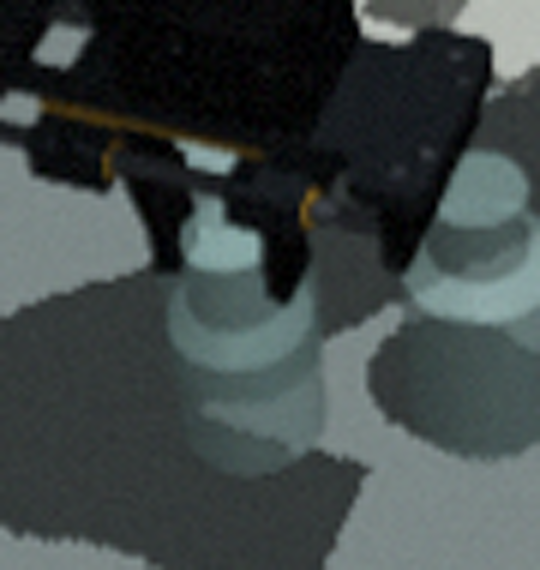

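The bottle is held by the neck (width 35 mm), hanging upright between the fingers. Its base must clear the 135 mm bottles, so I'll raise it first.

Call:
arm_command --pt "0 0 -3.5" --pt "0 0 -3.5" --pt "0 0 -1.5" --pt "0 0 0" --twist '[0, 0, 0, 0]'

```text
time_s: 14.68
tool_pos: [0.4687, 0.406, 0.2436]
tool_rot: [178.5, -1.0, 9.3]
force: [0.3, -0.2, -2.6]
grip_width: 0.0355
```

```bash
python3 -c "
from h import *
print(state()[2]['tool_rot']);plan([(.602,-.064,.23,9,12)])"
```

```text
[178.45762778  -0.96381746   9.27759214]
t 14.675 p [0.4687 0.406  0.2436] yaw 9.3 F [ 0.34 -0.23 -2.61] w 0.0355
12 [[0.46, 4.04, 0.11], [0.47, 4.04, 0.11], [0.47, 4.04, 0.11], [0.47, 4.04, 0.11], [0.47, 4.04, 0.11], [0.47, 4.04, 0.11], [0.47, 4.04, 0.11], [0.48, 4.04, 0.11], [0.48, 4.04, 0.11], [0.48, 4.04, 0.11], [0.48, 4.04, 0.11], [0.48, 4.04, 0.11]] [0.0, 0.0, 0.0, 0.0, 0.0, 0.0, 0.0, 0.0, 0.0, 0.0, 0.0, 0.0]
```

Call:
arm_command --pt "0.4 3 0" --pt "0.5 4 0" --pt "0.5 4 0" --pt "0.5 4 0" --pt "0.5 4 0" --pt "0.5 4 0" --pt "0.5 4 0" --pt "0.5 4 0" --pt "0.5 4 0" --pt "0.5 4 0" --twist '[0, 0, 0, 0, 0, 0, 0, 0, 0, 0]'

```text
time_s: 15.92
tool_pos: [0.575, 0.0176, 0.2378]
tool_rot: [178.4, 0.4, 9.8]
force: [0.2, -0.1, -1.6]
grip_width: 0.0355
```

```bash
python3 -c "
from h import *
print(state()[2]['tool_rot']);plan([(.602,-.064,.18,9,4)])"
```

```text
[178.40639138   0.41876651   9.75038138]
t 15.925 p [0.575  0.0176 0.2378] yaw 9.8 F [ 0.16 -0.07 -1.55] w 0.0355
4 [[0.32, 2.12, 1.44], [0.33, 2.12, 1.44], [0.33, 2.12, 1.44], [0.34, 2.12, 1.44]] [0.2, 0.2, 0.2, 0.2]
```

Call:
arm_command --pt "0.3 2.1 1.4" --pt "0.3 2.1 1.4" --pt "0.35 2.1 1.4" --pt "0.35 2.1 1.4" --pt "0 0 0" --pt "0 0 0" --twist '[0.2, 0.2, 0.2, 0.2, 0, 0]'

```text
time_s: 16.68
tool_pos: [0.6001, -0.0692, 0.1749]
tool_rot: [178.6, 0.8, 8.8]
force: [-0.5, 0.8, -0.8]
grip_width: 0.0352
```

```bash
python3 -c "
from h import *
print(state()[2]['tool_rot']);plan([(.602,-.064,.11,9,4)])"
```

```text
[178.63614999   0.82968468   8.8270629 ]
t 16.675 p [ 0.6001 -0.0692  0.1749] yaw 8.8 F [-0.48  0.84 -0.8 ] w 0.0352
4 [[0.07, -0.12, 1.62], [0.07, -0.12, 1.62], [0.07, -0.12, 1.62], [0.07, -0.12, 1.62]] [-0.0, -0.0, -0.0, -0.0]
```

Call:
arm_command --pt "0.05 -0.15 1.6" --pt "0.05 -0.15 1.6" --pt "0.05 -0.15 1.6" --pt "0.05 -0.1 1.0" --pt "0 0 0" --twist '[0, 0, 0, 0, 0]'

```text
time_s: 17.3
tool_pos: [0.6004, -0.0613, 0.113]
tool_rot: [178.7, 0.8, 9.1]
force: [0.0, 0.7, -1.6]
grip_width: 0.0354
```

```bash
python3 -c "
from h import *
print(state()[2]['tool_rot']);plan([(.602,-.064,.085,9,2)])
s=cam('side');t=cam('top')
for n,c in(('side',s),('top',t)): print(n,'nest',proj(c,[.605,-.064,.01]),'base',proj(c,state()[0]-[0,0,.054]))
cv2.imwrite('pics/s8.png',crop(s,225,145,90,95,6))"
```

```text
[178.67176603   0.80647392   9.0896756 ]
t 17.3 p [ 0.6004 -0.0613  0.113 ] yaw 9.1 F [ 0.03  0.68 -1.59] w 0.0354
2 [[0.06, 0.15, 1.4], [0.06, 0.15, 1.4]] [0.0, 0.0]
side nest [267.28114744 207.00896808] base [267.48402042 195.61430398]
top nest [299.13904348 187.71096969] base [299.09278021 186.04156548]
```

View pics/s8.png

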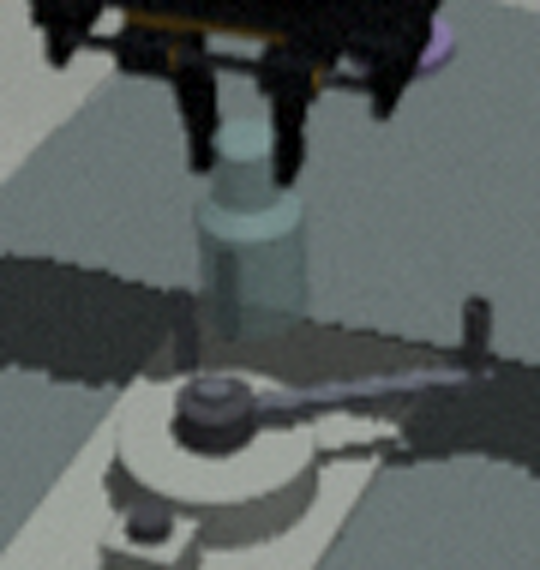

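The bottle hangs over the nest: body centre column 253 and base row about 320 in the crop, i.e. pixel (267,197), against a predicted (267,196). The arm is still cocked. I'll lower it.

Call:
arm_command --pt "0.1 0.15 1.4" --pt "0.1 0.1 1.4" --pt "0 0 0" --twist '[0, 0, 0]'

```text
time_s: 17.77
tool_pos: [0.6041, -0.0652, 0.0851]
tool_rot: [178.6, 0.6, 9.0]
force: [-0.4, 0.1, -2.7]
grip_width: 0.0351
```

```bash
python3 -c "
from h import *
plan([(.602,-.064,.067,9,2)])"
```

```text
t 17.775 p [ 0.6041 -0.0652  0.0851] yaw 9.0 F [-0.44  0.06 -2.66] w 0.0351
2 [[-0.09, -0.07, 0.9], [-0.09, -0.07, 0.9]] [0.0, 0.0]
```

Call:
arm_command --pt "-0.15 -0.1 0.4" --pt "-0.1 -0.1 0.4" --pt "-0.05 0 0.4" --pt "0 0 0.4" --pt "0 0 0" --twist '[0, 0, 0, 0, 0]'

```text
time_s: 18.4
tool_pos: [0.6009, -0.0639, 0.0685]
tool_rot: [178.6, 0.6, 9.0]
force: [0.5, 0.6, -1.5]
grip_width: 0.0355
```

Call:
arm_command --pt "0 0 0.25" --pt "0 0 0" --twist '[0, 0]'

```text
time_s: 18.65
tool_pos: [0.601, -0.064, 0.066]
tool_rot: [178.6, 0.6, 9.0]
force: [0.0, -0.0, -1.8]
grip_width: 0.0355
```

Call:
arm_command --pt "0 0 0.2" --pt "0 0 0" --twist '[0, 0]'

```text
time_s: 18.9
tool_pos: [0.6015, -0.064, 0.0646]
tool_rot: [178.6, 0.5, 9.0]
force: [-0.2, 0.8, -0.7]
grip_width: 0.0354
```

Call:
arm_command --pt "0 0 0.15" --pt "0 0 0" --twist '[0, 0]'

```text
time_s: 19.15
tool_pos: [0.6019, -0.064, 0.0647]
tool_rot: [178.5, 0.5, 9.0]
force: [0.4, -0.4, -1.7]
grip_width: 0.0352
```

Call:
arm_command --pt "0 0 0.25" --pt "0 0 0" --twist '[0, 0]'

```text
time_s: 19.4
tool_pos: [0.6027, -0.064, 0.0647]
tool_rot: [178.4, 0.4, 9.0]
force: [0.6, -0.7, -2.2]
grip_width: 0.0356
```

z stays at 0.0647, the predicted floor height, so the bottle is standing. I'll release it.

Call:
arm_command --pt "0 0 0" --pt "0 0 0" --pt "0 0 0" --pt "0 0 0" --twist '[0, 0, 0, 0]' --grip 65

```text
time_s: 19.9
tool_pos: [0.6026, -0.0642, 0.0637]
tool_rot: [178.5, 0.4, 9.0]
force: [-0.2, -0.2, 0.2]
grip_width: 0.0558
```

Call:
arm_command --pt "0 0 -1" --pt "0 0 -2.5" --pt "0 0 -3.5" --pt "0 0 -2" --pt "0 0 0" --twist '[0, 0, 0, 0, 0]'

```text
time_s: 20.52
tool_pos: [0.6033, -0.0613, 0.1586]
tool_rot: [178.5, 0.3, 9.0]
force: [-0.4, 0.9, -0.0]
grip_width: 0.0564
```

```bash
python3 -c "
from h import *
print(state()[2]['tool_rot']);plan([(.5735,.0985,.16,9,4)])
s=cam('side')
cv2.imwrite('pics/s9.png',crop(s,225,145,90,95,6))"
```

```text
[178.45664445   0.30852272   9.03918005]
t 20.525 p [ 0.6033 -0.0613  0.1586] yaw 9.0 F [-0.37  0.86 -0.02] w 0.0564
4 [[-0.11, -4.06, -0.03], [-0.11, -4.06, -0.03], [-0.11, -4.06, -0.03], [-0.11, -4.06, -0.03]] [0.0, 0.0, 0.0, 0.0]
```

No more pictures can be viewed, so I continue with numeric checks: the bottle's outline in the side view and the button blob in both views.

```bash
python3 - <<'E'
from h import *
s=cam('side');t=cam('top')
def blob(c,P,r,f):
    u,v=proj(c,P).round().astype(int);im=c['img'][v-r:v+r+1,u-r:u+r+1].astype(int);m=f(im).astype(np.uint8)
    n,l,st,ce=cv2.connectedComponentsWithStats(m);i=1+st[1:,4].argmax();print(proj(c,P).round(1),st[i],ce[i]+[u-r,v-r]);return ce[i]+[u-r,v-r]
dark=lambda im:im.max(2)<90
a=blob(t,[.5735,.0985,.054],7,dark);b=blob(s,[.5735,.0985,.054],6,dark)
print('btn',tri(t,a,s,b),onz(t,*a,.052),onz(s,*b,.050))
u,v=proj(s,[.602,-.064,.118]).round().astype(int);print('neck pred',u,v)
np.set_printoptions(linewidth=250)
print('green, rows',v-8,'..',' cols',u-14); print(s['img'][v-8:v+36:2,u-14:u+15,1])
E
```

```text
[244.1 196.8] [ 5  4  6  7 33] [244.33333333 197.06060606]
[249.9 230.2] [ 0  0 13 12 81] [248.67901235 229.64197531]
btn (array([0.57480486, 0.09863764, 0.05530442]), np.float64(0.004866586550972865)) [0.57306796 0.09784785 0.052     ] [0.58042411 0.09436262 0.05      ]
neck pred 267 180
green, rows 172 ..  cols 253
[[114 116 115 113 113 119 115 113 118 113 116 112 117 112 115 113 116 114 113 115 116 119 113 113 114 113 114 118 116]
 [114 114 114 113 115 115 115 112 119 113 114 115 118 113 114 115 115 116 113 113 116 118 113 117 116 114 117 115 114]
 [113 117 117 114 117 117 113 116 114 115 116 114 115 115 112 112 114 117 115 114 118 112 113 115 116 114 114 113 113]
 [119 115 115 116 115 116 118 114 115 122 129 138 138 135 141 140 137 131 120 115 113 119 113 114 115 114 117 116 116]
 [113 114 116 117 114 115 114 112 130 141 140 142 139 140 137 137 137 137 141 122 117 116 116 115 114 116 112 118 114]
 [119 115 117 118 117 114 116 107 104 127 138 134 139 139 140 138 141 138 127 107 113 111 111 115 113 113 114 118 113]
 [114 115 116 115 112 114 111 114  90  81  86  97 106 116 115 110 1
[... 1137 characters left out ...]
 46  42  58  61  64  64  70  63  71  73  80  79  78  79  80  83  80  80  78  75  66  62  66  67  66  67]
 [ 69  55  47  57  64  88  81  78  84  92  95 100 101  91  81  79  76  77  78  81  79  80  71  69  65  66  69  66  63]
 [137 153 152 108  82  81  91  97  98  88  76  82 112 140 154 163 151 127 108  91  81  77  68  64  65  71  81  85  79]
 [159 125  81  70  64  83  91  94  95  90  69  66  71  85 125 121 107 110 119 118 112 106 100  99 102 103 104  99 100]
 [160  94  68  71  71  64  50  55  62  67  71  70  68  62  71  89  95  85  91  96  93  80  61  50  51  51  57  54  59]
 [143  73  32  53  60  68  66  69  70  71  63  60  46  39  46  50  54  56  58  58  56  59  62  63  96 122 134 118 111]]
```

The neck top in the side image is centred at (266.5,180), against a prediction of (267,180), so the bottle stands upright in the nest. On to the trigger, with fingers shut.

Call:
arm_command --pt "-0.1 -4 0" --pt "-0.1 -4 0" --pt "-0.1 -4 0" --pt "-0.1 -4 0" --pt "0 0 0" --twist '[0, 0, 0, 0, 0]' --grip 0

```text
time_s: 21.3
tool_pos: [0.5676, 0.0984, 0.1444]
tool_rot: [178.7, 1.2, 8.9]
force: [1.0, 0.0, 0.5]
grip_width: 0.0144
```

```bash
python3 -c "
from h import *
print(state()[2]['tool_rot']);plan([(.573,.098,.07,9,4)])"
```

```text
[178.65887877   1.19238186   8.88428049]
t 21.3 p [0.5676 0.0984 0.1444] yaw 8.9 F [0.97 0.03 0.51] w 0.0144
4 [[0.13, 0.03, 1.86], [0.13, 0.03, 1.86], [0.13, 0.03, 1.86], [0.13, 0.03, 1.86]] [-0.0, -0.0, -0.0, -0.0]
```

Call:
arm_command --pt "0.2 0 1.8" --pt "0.2 0 1.8" --pt "0.2 0 1.8" --pt "0.1 0 1.5" --pt "0 0 0" --twist '[0, 0, 0, 0, 0]'

```text
time_s: 21.92
tool_pos: [0.572, 0.0918, 0.0661]
tool_rot: [178.6, 1.6, 8.5]
force: [0.7, -0.5, 0.1]
grip_width: 0.0002
```

```bash
python3 -c "
from h import *
s=cam('side');p,y,o=state();print(o['tool_rot']);plan([(.573,.098,.04,9,2)])
print(proj(s,p),proj(s,p+[0,0,.028]),'btn',proj(s,[.573,.098,.054]))
tips(s['img'],230,195,45,45,60)"
```

```text
[178.57452303   1.52060204   8.52422227]
t 21.975 p [0.5726 0.0919 0.067 ] yaw 8.5 F [-0.41 -0.31  0.19] w 0.0005
2 [[0.06, -0.3, 1.35], [0.06, -0.3, 1.35]] [-0.2, -0.2]
[251.07479934 225.65478676] [250.55381219 218.42279283] btn [250.16948052 230.14696833]
195 ..###########################################
196 .############################################
197 #############################################
198 ##############################...############
199 #############################......##########
200 .#########.#############.###.......##########
201 .#######################.###........#########
202 ..#####################..##.#.#........######
203 .....##########################..#####.######
204 ............#################################
205 ............##############.#.################
206 .............#############............#######
207 .............###########................#####
208 .............###########...########.....#####
209 ..............#######################..#####.
210 ..............###############################
211 ...............#######################
[... 707 characters left out ...]

226 ###..........................................
227 ###..........................................
228 #................#####.......................
229 #...............#######......................
230 ................########.....................
231 ................########.....................
232 ................########.....................
233 ................########.....................
234 .................#######.....................
235 .................####........................
236 .............................................
237 .............................................
238 .............................................
239 .............................................
```

The tip at (249,219) matches TCP + 28 mm. The button top is at (250,230). I need 6 mm more in y, then down.

Call:
arm_command --pt "0.1 -0.35 0.8" --pt "0.1 -0.35 0.8" --pt "0 -0.05 0.8" --pt "0 0 0" --twist '[0, 0, 0, 0]'

```text
time_s: 22.48
tool_pos: [0.5742, 0.1002, 0.0427]
tool_rot: [178.6, 1.3, 8.6]
force: [-0.2, -1.4, -0.5]
grip_width: 0.0004
```

```bash
python3 -c "
from h import *
s=cam('side');p,y,o=state();print(o['tool_rot']);plan([(.573,.098,.03,9,1)])
tips(s['img'],235,212,30,28,60)"
```

```text
[178.57859025   1.30387511   8.55003229]
t 22.525 p [0.5745 0.1003 0.0431] yaw 8.6 F [ 0.17 -0.16  0.27] w 0.0006
1 [[-0.19, 0.21, 1.31]] [-0.4]
212 ...#.#########################
213 ......###########..###########
214 ......############.###########
215 .......###########.###########
216 .......###########.###########
217 .......##########..###########
218 .......##########..###########
219 .......##########....#########
220 ##.....###########....########
221 ##......##########......#.##..
222 #.......##########............
223 #.......#########.............
224 ........#########.............
225 ........########..............
226 ........########..............
227 .............##...............
228 ............#####.............
229 ...........#######............
230 ...........#######............
231 ...........########...........
232 ...........########...........
233 ...........########...........
234 ...........#######............
235 ............######............
236 ..............................
237 ..............................
238 ..............................
239 ..............................
```

Call:
arm_command --pt "-0.25 0.1 0.3" --pt "-0.2 0.1 0.4" --pt "0 0 0.4" --pt "0 0 0" --twist '[0, 0, 0, 0]'

```text
time_s: 23.02
tool_pos: [0.5703, 0.0968, 0.0321]
tool_rot: [178.6, 1.2, 8.5]
force: [0.8, 0.2, -0.3]
grip_width: 0.0004
```

Call:
arm_command --pt "0 0 0.3" --pt "0 0 0" --twist '[0, 0]'

```text
time_s: 23.28
tool_pos: [0.5703, 0.0968, 0.0289]
tool_rot: [178.6, 1.2, 8.5]
force: [-0.5, -0.3, 0.6]
grip_width: 0.0003
```

Call:
arm_command --pt "0 0 0.3" --pt "0 0 0" --twist '[0, 0]'

```text
time_s: 23.52
tool_pos: [0.5704, 0.0968, 0.0258]
tool_rot: [178.6, 1.2, 8.5]
force: [-0.4, -0.2, -0.2]
grip_width: 0.0005
```

Call:
arm_command --pt "0 0 0.3" --pt "0 0 0" --twist '[0, 0]'

```text
time_s: 23.78
tool_pos: [0.5704, 0.0967, 0.0226]
tool_rot: [178.6, 1.2, 8.5]
force: [-0.5, 0.0, -0.7]
grip_width: 0.0004
```

Call:
arm_command --pt "0 0 0.25" --pt "0 0 0" --twist '[0, 0]'

```text
time_s: 24.02
tool_pos: [0.5705, 0.0967, 0.0201]
tool_rot: [178.6, 1.2, 8.5]
force: [0.3, 0.4, 1.0]
grip_width: 0.0003
```

Call:
arm_command --pt "0 0 0.2" --pt "0 0 0" --twist '[0, 0]'

```text
time_s: 24.28
tool_pos: [0.5707, 0.0968, 0.0193]
tool_rot: [178.5, 1.2, 8.5]
force: [0.3, -0.6, 0.3]
grip_width: 0.0005
```

```bash
python3 -c "
from h import *
s=cam('side');print(state()[2]['force'],proj(s,[.462,-.044,.104]));
tips(s['img'],235,212,30,28,60)
t=cam('top');h0=[.463,-.045,.104]
for q in (1.03,.15): h=[*handle(q),.104];print(q,proj(s,h).round(),(lambda u:s['img'][u[1]:u[1]+8,u[0]-4:u[0]+5].max(2))(proj(s,h).round().astype(int)))"
```

```text
[ 0.17931959 -0.00918957  0.70939537] [305.35410229 200.09599204]
212 ##############################
213 ##############################
214 ##############################
215 ######.#############.#########
216 ###################..#########
217 ###################..##..#####
218 ....###############.########.#
219 .......#######################
220 ........######################
221 ##......############..........
222 ##......###########...........
223 .........##########...........
224 .........###########..........
225 .........###########..........
226 ..........##########..........
227 ..........##########..........
228 ..........##########..........
229 ..........#########...........
230 ..........#########...........
231 ...........########...........
232 ...........########...........
233 ...........########...........
234 ............#######...........
235 ............######............
236 ..............................
237 ..............................
238 ..............................
239 ..............................
1.03 [305. 198.] [[125  68  37  38  34  62 110 124 121]
 [121  66  37  35  33  61 110 126 120]
 [115  66  36  39  40  66 114 125 125]
 [ 99  52  36  37  33  85 115 121 123]
 [102  54  31  36  34  86 119 121 127]
 [104  58  40  30  35  85 117 124 123]
 [103  55  36  35  33  82 114 122 123]
 [ 87  52  34  37  35  60 108 123 122]]
0.15 [284. 179.] [[121 122 124 123 124 125 125 123 122]
 [122 123 122 122 123 126 127 122 123]
 [120 123 122 121 124 121 123 121 124]
 [123 124 123 123 124 124 121 123 125]
 [125 121 123 122 125 123 124 121 126]
 [125 125 124 124 123 123 123 121 121]
 [122 124 121 123 124 124 123 124 126]
 [124 123 127 127 122 123 122 123 122]]
```

The tip is now on the button. I keep pressing in small steps.

Call:
arm_command --pt "0 0 0.25" --pt "0 0 0" --twist '[0, 0]'

```text
time_s: 24.62
tool_pos: [0.5709, 0.0968, 0.0177]
tool_rot: [178.5, 1.2, 8.5]
force: [-1.5, 0.1, 0.9]
grip_width: 0.0001
```

Call:
arm_command --pt "0 0 0.25" --pt "0 0 0" --twist '[0, 0]'

```text
time_s: 24.88
tool_pos: [0.5711, 0.0969, 0.0158]
tool_rot: [178.5, 1.1, 8.5]
force: [-1.1, 0.4, 1.5]
grip_width: 0.0006
```

```bash
cat >> h.py <<'E'
def armat():
    s=cam('side')
    for q in (1.03,.15):
        u=proj(s,[*handle(q),.104]).round().astype(int);print(q,s['img'][u[1]+3:u[1]+5,u[0]-4:u[0]+5].max(2).tolist())
    print(state()[2]['force'],state()[2]['tool_pos'])
E
python3 -c "
from h import *
armat()"
```

```text
1.03 [[123, 124, 123, 124, 124, 123, 123, 121, 124], [121, 123, 124, 122, 123, 123, 124, 124, 122]]
0.15 [[126, 123, 122, 123, 123, 123, 125, 121, 126], [120, 122, 121, 126, 122, 126, 120, 123, 123]]
[-0.63016488  0.30672362  2.0788592 ] [0.57105377 0.09694305 0.01589824]
```

The handle has left its cocked place, so the trigger has tripped. I'll lift straight up and check.

Call:
arm_command --pt "0 0 -1" --pt "0 0 -3" --pt "0 0 -4" --pt "0 0 -4" --pt "0 0 -2" --pt "0 0 0" --twist '[0, 0, 0, 0, 0, 0]'

```text
time_s: 25.68
tool_pos: [0.573, 0.1012, 0.1606]
tool_rot: [178.6, 1.2, 8.6]
force: [-1.2, 0.3, 0.1]
grip_width: 0.0007
```

Call:
arm_command --pt "-3 -5 0" --pt "-3 -5 0" --pt "-3 -5 0" --pt "0 0 0" --twist '[0, 0, 0, 0]'

```text
time_s: 26.18
tool_pos: [0.4573, 0.2383, 0.1546]
tool_rot: [178.6, 1.4, 8.4]
force: [0.3, -0.8, -0.8]
grip_width: 0.0007
```

```bash
python3 - <<'E'
from h import *
np.set_printoptions(linewidth=250)
s=cam('side');t=cam('top');print(state()[0],state()[2]['force'])
for q in(0,.1,.15,.2,.25): print(q,proj(s,[*handle(q),.104]).round(1),proj(t,[*handle(q),.104]).round(1))
print('side dark (<75)');tips(s['img'],245,165,50,45,75)
print('top dark');tips(t['img'],262,168,65,35,90)
print('neck top bright (side)',proj(s,[.605,-.064,.118]).round(1))
g=s['img'][165:195,252:285,1];print(g[::2])
# bystanders: compare with first top picture, in their regions
o=cv2.imread('pics/top0.png')
for n,(x,y,w,h) in dict(big=(150,190,50,75),teeth=(395,148,30,28),funnel=(390,245,30,30)).items():
    print(n,np.abs(o[y:y+h,x:x+w].astype(int)-t['img'][y:y+h,x:x+w]).mean().round(1))
E
```

```text
[0.46073382 0.23355475 0.15436819] [ 0.64218182 -0.51669551 -0.97671057]
0 [278.4 177.1] [318.  187.8]
0.1 [282.2 178.2] [318.2 192.6]
0.15 [284.1 178.8] [318.1 194.9]
0.2 [285.9 179.5] [317.9 197.3]
0.25 [287.6 180.2] [317.6 199.7]
side dark (<75)
165 ########################..........................
166 ########################..........................
167 ########################..........................
168 ########################..........................
169 ########################..........................
170 ########################..........................
171 ########################..........................
172 ########################..........................
173 ########################..........................
174 ########################..........................
175 ##############################....................
176 ##################################................
177 ##################################................
178 ###################################...............
179 ##################################....#.#.........
180 ######################
[... 5477 characters left out ...]
52  52  48  46  43  31  21   9  14   6   5  14   0   5   4   0  13  15   8  14  10   9   2   7   0 105 122 125  90  46  37  42]
 [  2   7   5  10   2  10  13   3   9  10   3  11   5   5  11   4  10   9  10  15   5   5   1   0   5  11 101 125 125  84  45  35  36]
 [  5  12  10  11   1   9  12   7   5   1   3   8   7   7   7   4  11   5  14   8  10   5  10   6   5   5  96 120 123 100  52  41  55]
 [  0   2   9   7   8   0   7   8   7  11   1   2   8   9   2  12  14  13  10   9   9   9  10   0   6   1  75 114 116 113 108  99  73]
 [  0   9   9  13  13   9   9   9  16   8   8   3   8   8  13  11   6  15   5   6   5   3   0   2  12   2  59 100 113 104  77  68  91]]
big 58.7
teeth 12.0
funnel 29.0
```

The handle now reads side (284,180) and top (318,196), both matching q ≈ 0.15: shut on the bottle. I'll move the arm well away so that both views are free for the last check.

```bash
python3 -c "
from h import *
plan([(.47,.2,.25,8.4,2),(.48,-.15,.25,-20,6),(.33,-.5,.22,-50,7)])"
```

```text
t 26.275 p [0.4607 0.2336 0.1544] yaw 8.0 F [ 0.64 -0.52 -0.98] w 0.0007
15 [[0.23, 1.73, -4.78], [0.22, 1.73, -4.78], [-0.69, 5.8, -0.0], [-0.21, 5.83, -0.0], [0.28, 5.83, -0.0], [0.76, 5.79, -0.0], [1.23, 5.7, -0.0], [1.7, 5.58, -0.0], [-0.3, 5.43, 0.43], [0.1, 5.44, 0.43], [0.51, 5.42, 0.43], [0.91, 5.36, 0.43], [1.31, 5.28, 0.43], [1.7, 5.17, 0.43], [2.08, 5.03, 0.43]] [-0.2, -0.2, 4.7, 4.7, 4.7, 4.7, 4.7, 4.7, 4.3, 4.3, 4.3, 4.3, 4.3, 4.3, 4.3]
```

Call:
arm_command --pt "0.2 1.7 -4.8" --pt "0.2 1.7 -4.8" --pt "-0.7 5.8 0" --pt "-0.2 5.8 0" --pt "0.3 5.8 0" --pt "0.75 5.8 0" --pt "1.2 5.7 0" --pt "1.7 5.6 0" --twist '[0, 0, 4.7, 4.7, 4.7, 4.7, 4.7, 4.7]'

```text
time_s: 27.28
tool_pos: [0.4769, -0.1696, 0.2604]
tool_rot: [177.9, 0.6, -22.0]
force: [0.7, 0.4, 0.6]
grip_width: 0.0006
```

Call:
arm_command --pt "-0.3 5.4 0" --pt "0.1 5.4 0" --pt "0.5 5.4 0" --pt "0.9 5.35 0" --pt "1.3 5.3 0" --pt "1.7 5.2 0" --pt "2.1 5.0 0" --pt "0 0 0" --pt "0 0 0" --twist '[4.3, 4.3, 4.3, 4.3, 4.3, 4.3, 4.3, 0, 0]'

```text
time_s: 28.4
tool_pos: [0.2825, -0.5415, 0.2654]
tool_rot: [177.4, 0.1, -55.5]
force: [1.2, 0.4, 0.1]
grip_width: 0.0005
```

```bash
python3 - <<'E'
from h import *
np.set_printoptions(linewidth=250)
s=cam('side');t=cam('top');p,y,o=state();print(p,o['force'],np.abs(o['joint_velocities']).max())
print('side handle/dark');tips(s['img'],255,172,40,35,75)
print('neck top pred',proj(s,[.605,-.064,.118]).round(1),proj(t,[.605,-.064,.118]).round(1))
print('side neck cols 253-283 rows 174..');print(s['img'][174:204:2,253:284,1])
print('top: rows 178.. cols 288..');print(t['img'][176:202,288:316,1])
o0=cv2.imread('pics/top0.png');o1=cv2.imread('pics/side0.png')
for n,(x,y,w,h) in dict(big=(150,190,50,75),teeth=(395,148,30,28),funnel=(390,245,30,30)).items():
    print(n,np.abs(o0[y:y+h,x:x+w].astype(int)-t['img'][y:y+h,x:x+w]).mean().round(1))
for n,(x,y,w,h) in dict(big=(203,255,75,45),teeth=(280,144,24,16)).items():
    print('side',n,np.abs(o1[y:y+h,x:x+w].astype(int)-s['img'][y:y+h,x:x+w]).mean().round(1))
E
```

```text
[ 0.28265132 -0.54110334  0.2656742 ] [ 0.36014401  0.06553405 -0.26329602] 1.206131779958641
side handle/dark
172 ........................................
173 ........................................
174 ........................................
175 ........................................
176 ........................................
177 ........................................
178 ........................................
179 ...........................####.........
180 ...........................####.........
181 ...........................####.........
182 ...........................####.........
183 ...........................####.........
184 ...........................####.........
185 ...........................####.........
186 ...........................####.........
187 ...........................####.........
188 ......##...................####.........
189 ......####.................#####........
190 ......####..................####........
191 .......###....................#.........
192 .............................#..........
193 ............................#...........
[... 4943 characters left out ...]
4 106 105 103 104 104 104 106 105 106 100 102 100 102 103  99  74]
 [ 89  91  93  97 100 102 102 104 101  99 103 102 102 102 103 104 104 104 102 102 105 101 105 104 105 107  99  72]
 [106 112 116 116 120 113 103 101  95  88  87  87  88  88  83  84  88  91  90  88  92  96 102 102 104 105 100  74]
 [125 142 147 145 146 141 135 130 117 111 115 108 108 110 106 111 116 119 116 115 116 118 114 106 105 108 102  86]
 [139 155 157 157 158 156 155 154 146 147 148 143 143 147 145 145 149 151 147 147 146 145 145 140 138 139 136 133]
 [142 156 159 159 157 156 158 157 157 156 156 156 157 157 156 157 157 159 157 156 157 158 156 158 158 155 157 158]]
big 2.6
teeth 1.3
funnel 24.6
side big 2.4
side teeth 2.4
```

```bash
python3 -c "
from cell import env
print(env.sign_off())"
```

```text
the job is handed in; nothing more can be done
None
```

The small bottle is clamped in the nest, and I handed the job in at about 28.5 s of simulated time.

**What I did**
1. I caged the handle with the jaws part-open and swung the arm back in 3–4 mm steps. At the stop the handle force was about 7 N in all, roughly 2–3 N above the spring.
2. On backing off, the force fell to zero and the side picture showed the arm staying back by itself.
3. I gripped the small bottle by its neck, lifted it over the big bottles, stood it in the nest and released it.
4. I pressed the trigger with shut fingers until the arm snapped shut, then moved the gripper well away.

**Last checks, from image numbers**
- **Arm:** the handle sits at side pixel (284,180), where an arm angle of about 0.15 rad should put it; the top view agreed.
- **Bottle:** the neck top is within about 1 px of its expected place in both views, so it stands upright in the nest.
- **Bystanders:** the big bottles and the teether look unchanged.
- **Robot:** it is clear of everything and feels only sensor-noise forces.

**What disagreed or was not settled**
- **Finger length:** in the pictures the fingertips sat about 28 mm higher than the reported TCP. I allowed for this throughout; contact at the button came another 6 mm or so lower than that allowance predicted.
- **Force readings:** no clear upward force showed when the bottle touched the nest floor, and only about 2 N showed as the trigger tripped, against the stated 3–8 N. I judged the floor contact from the tool's height and the trigger from the images.
- **Funnel:** its comparison failed, differing by 24.6 against 1.3–2.6 for the others. I put this down to the robot's changed shadow; nothing went near it, but I did not confirm that.
- **Picture limit:** the 12 pictures ran out before the bottle's release, so the later checks rest on pixel values only.

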